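# Mesh the massager head with the shower drive and push it home

## Robot

A 6-joint arm with a two-finger parallel gripper is mounted at the origin on the work surface. World frame = base frame: x ahead of the robot, y to its left, z up, the work surface at z = 0. Lengths are in mm, angles in rad, forces in N, time in s.
With the tool pointing down it reaches from about 350 to 925 mm from the base axis. Payload 6.4 kg.
Tool frame: the origin (TCP) lies at the very end of the fingers, on their centre line; the grasp point (between the pads) lies 19 mm behind it; y points along the fingers, x is the direction in which the jaws open and shut, and the axes are right-handed (so a half turn about y gives the same grasp; the last joint's range is limited). The gripper opens to 94 mm and grips with 3 to 60 N. Pads are 16 mm wide; open, the fingers measure 119 mm over their backs; the gripper's body (75 mm by 177 mm) begins 78 mm behind the grasp point.
Start: joints at [1.036, 0.245, 1.558, -0, 1.339, -0.174], TCP at [229.462, 608.162, 180.955] pointing down, gripper open.
Joint ranges: [-3.13, 3.13], [-1.02, 2.26], [0.13, 2.54], [-0.95, 4.09], [0.21, 2.88], [-2.74, 2.74]. Speed limits (rad/s): [2.57, 2.57, 3.14, 3.14, 3.14, 3.14].

## Interface

Orientations are given as a unit quaternion [w, x, y, z].
In Python, from cell import sensors, viewer, order gives the robot as it stands. The module is installed in compiled form; this text tells all that it offers.
- The arm moves only by the tool apply_moves, never from a script. Its arguments are lists of equal length, an entry for each row: "travel": the shift along the world's x, y, z in m, a list of three; "angular": the turn, a rotation vector about the world's x, y, z in rad, a list of three. In form: {"travel": [[dx, dy, dz], ...], "angular": [[rx, ry, rz], ...]}. A call has 1 to 8 rows; each row is the pose to reach, as a shift and turn from the pose commanded when the call began; what a row does not reach only later rows make up. A row lasts 1/10 s, in which the tool goes at most 50 mm and 8.59 degrees, less where a joint would pass 70% of its speed; a pose out of reach is approached as far as the arm can. A call with a gripper value outside its range is refused whole. "jaw" is the opening, from 0 (shut) to 1 (fully open), set as the call begins (left out, the last holds). The fingers move at their own pace and stop on an object; the grip force is fixed at half the most. Time passes only in rows, so rows that repeat a pose let the fingers close. It gives the time, the measured TCP pose, the force and the opening at its end, in the units of the state.
- sensors.get_state(): the state, without advancing time (a new reading comes with each control period).
- viewer.get_image(name): name is "scene" or "top" or "wrist"; returns a dict with "image" (400x640x3 uint8, red, green, blue), "depth" (400x640 float32, mm along the optical axis (not along the pixel's ray), 0 where there is no reading), "fx", "fy", "cx", "cy" (pixels), "T" (4x4, takes a point from camera to world coordinates). Camera axes: x right, y down, z forward; pixel columns grow to the right and rows downward; lengths in mm; the calibration is good to about 2 mm. A picture is of the moment at which its call begins.
- order.sign_off(): hands the job in, once; it reports no verdict.
The state is a dict: "time": time; "joint_pos": joint angles; "dq": joint speeds; "effort": joint torques, N m; "ee_pos": TCP position; "orientation": TCP orientation; "ft_force": force on the tool from outside, world axes, zero at the start; "ft_torque": the same for the moment, N m; "finger_gap": finger opening in mm.
Only numpy, scipy, OpenCV 4.12 (cv2) and the standard library are available. Lean on these libraries where they do the work, as an engineer would, in place of code of your own. Each camera call takes 0.05 s, during which the arm holds its last target.

## Task

Pick up the blue massager head by its bar, turn it until its four teeth line up with the gaps between the four orange pins of the white drive unit, and push it straight down until it is fully home with the plunger pressed in; then let go. Leave the white brush head standing where it is.

Things in the scene. Friction and masses are not known exactly. Their poses are not given: they have to be found in the camera images.
- massager_grip (a point): Blue massager head, loose, 100-160 g, upright, 80 mm tall. From below: black gear foot 28 tall (four teeth 14 wide, along +-x and +-y, reaching 30 from the axis), round flange 68 across up to 34, grip bar 56 long (x), 20 wide (y), up to 74, white nubs on top. Point: in the bar on the axis, 58 above the foot's underside, 24 above the flange; grip here across the 20. z up. Any quarter turn fits the drive.
- drive_socket (a point): White round drive unit fixed to the bench, 120 mm across; flat top 100 across, 40 high. On it four orange upright pins, 18 thick, round-ended, 24 tall, at x, y = +-19.5 from the axis. Teeth go in the 21 wide cross gaps between them, along this point's x and y (3.5 play each side). Point: on the axis, level with the flat top, z up. Head home: foot on the flat top, massager point 58 above this one.
- plunger (a joint): Black plunger, 23 mm across, on the drive's axis between the pins. 0 = up, 12 mm above the flat top; 0.012 m = fully in, flush with it. The head's foot pushes it down: it is stiff, takes a steady push of about 8 N (far more than the head's weight), and stays where it is left.
- brush_head_grip (a point): White brush head with rows of short cream bristles on its bar, the same shape and size as the massager head but with a grey foot; a bystander, standing loose on the bench. The point and axes are as on the massager head.
Things that resemble listed ones, but are neither listed nor needed, are in the scene too. What is shaped like the part that bears drive_socket but pink or red is not meant.

How it is judged (in metres and radians):
At the end, for the whole second after the job is handed in: The blue massager head stands in the drive with its teeth between the pins: on the axis within 10 mm, upright within 10 degrees, its bar along either gap within 15 degrees, its foot within 4 mm of the flat top and the plunger at least 9 mm in; it is released (horizontal distance between massager_grip and drive_socket below 0.01 m and z of massager_grip in the frame of drive_socket between 0.05 and 0.062 m and angle between massager_grip's own z axis and vertical below 0.175 rad and (angle between the x axis of massager_grip and the x axis of drive_socket, either way round below 0.26 rad or angle between the x axis of massager_grip and the y axis of drive_socket, either way round below 0.26 rad) and value of joint plunger above 0.009 m); the robot touches nothing.
It fails at once if the white brush head is moved more than 25 mm (distance of brush_head_grip from where it was at the start of the episode above 0.025 m).
It also fails if it takes over 38 s, if anything falls off the work surface, if the arm or the gripper's body presses on something with over 40 N, if the wrist force passes 120 N, or if a joint passes its speed limit or range.

## Working session

There is one attempt and no reset: what is moved stays moved. The work goes in short steps, Python scripts to look and compute and a tool call to move; the robot and the scene stay as the last step left them, time stands still between calls to the robot, and variables do not carry over. Pictures are saved under pics/ and viewed, and the job is handed in when it is done.

Besides the shell and the picture viewer there is one more tool, called after ">>>" by a JSON object that holds its "fn" and its "kwargs", one argument or row to a line. apply_moves: Moves the arm, as the interface text tells. Its arguments: {"type":"object","properties":{"travel":{"type":"array","items":{"type":"array","items":{"type":"number"}}},"angular":{"type":"array","items":{"type":"array","items":{"type":"number"}}},"jaw":{"type":"number"}},"required":["travel","angular"]}

```bash
mkdir -p pics
python3 - <<'E'
from cell import sensors, viewer
import cv2,pickle
s=sensors.get_state();print(s)
d={}
for n in("top","scene"):
    im=viewer.get_image(n);d[n]=im
    cv2.imwrite(f"pics/{n}0.png",im["image"][:,:,::-1]);print(n,im["fx"],im["cx"],im["cy"],im["T"].round(3).tolist())
pickle.dump(d,open("d0.pkl","wb"))
E
```

```text
{'time': 0.0, 'joint_pos': array([ 1.03590867e+00,  2.45794841e-01,  1.55899310e+00, -1.80745958e-05,
        1.33867358e+00, -1.74123970e-01]), 'dq': array([ 0.00143443,  0.00128091, -0.00070446,  0.0010181 , -0.00014202,
        0.00082174]), 'effort': array([ 5.64364072e-04, -4.15829694e+01, -3.14603376e+01,  6.84897113e-02,
        3.32453800e-02, -1.60002005e-04]), 'ee_pos': array([229.12866206, 607.59856999, 179.86893827]), 'orientation': array([-0.58130752,  0.58187079,  0.4015883 , -0.4027838 ]), 'ft_force': array([ 0.55882605, -0.06637198,  0.60927386]), 'ft_torque': array([ 0.02895501,  0.02431757, -0.01547531]), 'finger_gap': 93.92977358344247}
top 369.799596970626 318.1895483871149 200.69512028871029 [[-0.016, -0.983, 0.183, 347.888], [-1.0, 0.018, 0.01, -34.432], [-0.013, -0.183, -0.983, 976.086], [0.0, 0.0, 0.0, 1.0]]
scene 463.85270482557814 310.4792727839106 203.38682623298808 [[-0.446, 0.771, -0.454, 963.14], [0.895, 0.385, -0.226, 187.01], [0.001, -0.507, -0.862, 906.47], [0.0, 0.0, 0.0, 1.0]]
```

View pics/top0.png

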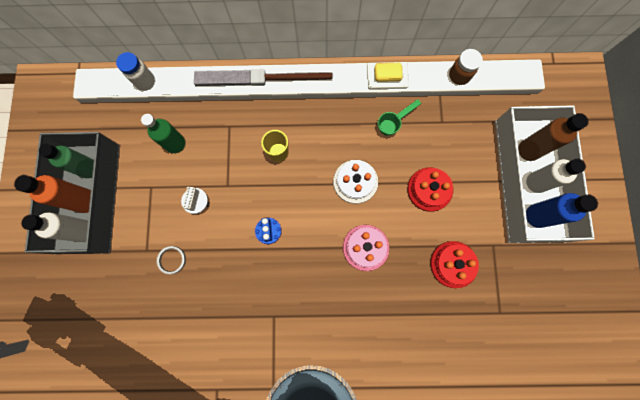

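View pics/scene0.png

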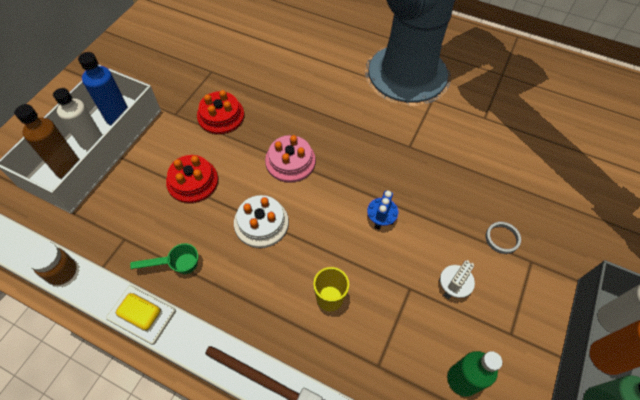

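Top view: the blue massager head is at (267,230), the white drive at (356,181) and the brush head at (194,200). The lookalikes are pink at (367,247) and red at (430,188) and (455,264). The white one with orange pins fits the description. I'll confirm with crops and measure.

```bash
cat > h.py <<'E'
import numpy as np,cv2
def pts(im,mask=None):
    d=im["depth"];v,u=np.mgrid[0:400,0:640]
    P=np.stack([(u-im["cx"])/im["fx"]*d,(v-im["cy"])/im["fy"]*d,d],-1)
    return P@im["T"][:3,:3].T+im["T"][:3,3]
def ray(im,u,v,z):
    r=im["T"][:3,:3]@np.array([(u-im["cx"])/im["fx"],(v-im["cy"])/im["fy"],1]);o=im["T"][:3,3]
    return o+r*(z-o[2])/r[2]
E
python3 - <<'E'
import pickle,cv2,numpy as np
from h import *
d=pickle.load(open("d0.pkl","rb"))
crops=[]
for n,(cs) in {"top":[(267,230),(356,181)],"scene":[(383,208),(261,218)]}.items():
    im=d[n];P=pts(im);hsv=cv2.cvtColor(im["image"],cv2.COLOR_RGB2HSV)
    for c in cs:
        crops.append(cv2.resize(im["image"][c[1]-32:c[1]+32,c[0]-32:c[0]+32],(380,290) if 0 else (290,290),interpolation=cv2.INTER_CUBIC))
    (bu,bv),(du,dv)=cs
    W=np.zeros((400,640),bool);W[bv-32:bv+32,bu-32:bu+32]=1
    blue=W&(hsv[...,0]>100)&(hsv[...,0]<130)&(hsv[...,1]>120)
    Q=P[blue];print(n,"blue z",np.percentile(Q[:,2],[1,25,50,75,99]).round())
    obj=W&(P[...,2]>60)&(P[...,2]<90);Q=P[obj]
    r=cv2.minAreaRect(Q[:,:2].astype(np.float32));print(" bar",len(Q),r)
    fl=blue&(abs(P[...,2]-34)<5);print(" flange circ",cv2.minEnclosingCircle(P[fl][:,:2].astype(np.float32)))
    W[:]=0;W[dv-32:dv+32,du-32:du+32]=1
    org=W&(hsv[...,0]>4)&(hsv[...,0]<14)&(hsv[...,1]>170)&(P[...,2]>45)
    k,l,st,ce=cv2.connectedComponentsWithStats(org.astype(np.uint8))
    pp=[]
    for i in range(1,k):
        if st[i,4]<8: continue
        z=P[l==i][:,2]; p=ray(im,*ce[i],60);pp.append(p[:2]);print(" pin",ce[i].round(1),st[i,4],z.max().round(1),p.round(1),np.median(P[l==i],0).round(1))
    pp=np.array(pp)
    if len(pp)==4:
        c=pp.mean(0);v=pp-c;a=np.arctan2(v[:,1],v[:,0]);print(" drive c",c,np.linalg.norm(v,axis=1),"ang mod90",np.degrees(a)%90, "frame",np.degrees(np.angle(np.exp(4j*a).sum())/4)-45)
    flat=W&(abs(P[...,2]-40)<3);print(" flat",cv2.minEnclosingCircle(P[flat][:,:2].astype(np.float32)))
a=np.vstack([np.hstack(crops[:2]),np.hstack(crops[2:])]);cv2.imwrite("pics/crop.png",a[:,:,::-1])
E
```

```text
top blue z [30. 33. 35. 44. 76.]
 bar 189 ((448.57135009765625, 104.8227310180664), (54.625667572021484, 20.312673568725586), 5.596217632293701)
 flange circ ((448.0672302246094, 105.03376770019531), 33.00893783569336)
 pin [355.3 167.1] 29 66.0 [ 603.9 -121.9   60. ] [ 603.7 -121.1   60.9]
 pin [367.2 176.4] 28 65.5 [ 578.9 -151.4   60. ] [ 578.9 -151.1   60. ]
 pin [345.9 178.6] 27 65.1 [574.2 -97.   60. ] [573.3 -97.1  60.7]
 pin [357.7 187.7] 28 65.8 [ 550.  -126.1   60. ] [ 549.4 -126.4   61.6]
 drive c [ 576.73883248 -124.10345981] [27.23024128 27.41749566 27.204273   26.84544405] ang mod90 [4.63521933 4.56628436 5.37802005 4.17529996] frame -40.31133271425494
 flat ((579.5891723632812, -125.94231414794922), 49.854705810546875)
scene blue z [20. 32. 34. 40. 75.]
 bar 241 ((450.2045593261719, 105.95065307617188), (57.51922607421875, 19.80195426940918), 5.410211563110352)
 flange circ ((449.4274597167969, 106.4074478149414), 34.16643524169922)
 pin [264.4 202. ] 41 63.4 [ 558.1 -123.5   60. ] [ 556.8 -124.2   58.4]
 pin [247.2 208.1] 39 63.6 [ 587.3 -148.6   60. ] [ 586.8 -149.1   58.4]
 pin [271.  216.6] 40 65.5 [582.6 -94.   60. ] [581.6 -94.4  58.1]
 pin [253.6 223.1] 45 64.3 [ 612.2 -118.6   60. ] [ 611.6 -118.9   58.2]
 drive c [ 585.05163736 -121.15107687] [27.03597512 27.55273266 27.29479942 27.28305621] ang mod90 [4.91748327 4.62951533 5.14289852 5.4588768 ] frame -39.96280788061973
 flat ((581.1224365234375, -125.123291015625), 50.73802185058594)
```

View pics/crop.png

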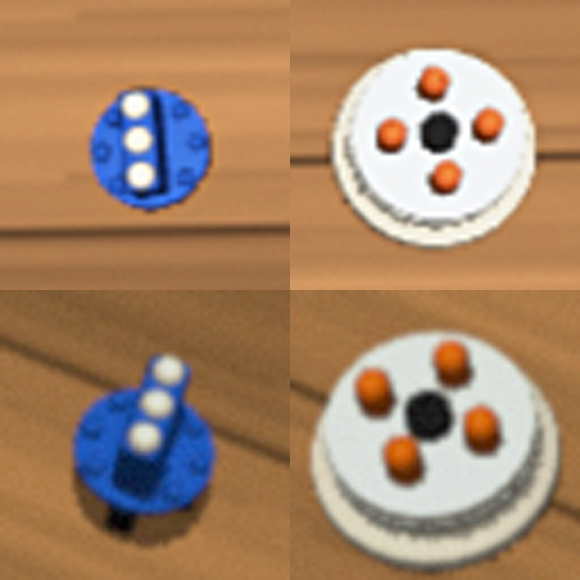

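The crops confirm it: a blue head with white nubs, and the white drive with four orange pins and a black plunger. Next is the tool orientation.

Run:
```python
from cell import sensors
from scipy.spatial.transform import Rotation as R
import numpy as np
s=sensors.get_state();q=s["orientation"];r=R.from_quat(np.r_[q[1:],q[0]]);print(r.as_matrix().round(4))
M=r.as_matrix();print("jaw deg",np.degrees(np.arctan2(M[1,0],M[0,0])))
print("to bar", [449.5,105.5,39]-s["ee_pos"])
```

```text
[[ 3.530e-01 -9.000e-04 -9.356e-01]
 [ 9.356e-01 -1.500e-03  3.530e-01]
 [-1.700e-03 -1.000e+00  3.000e-04]]
jaw deg 69.32786091598425
to bar [ 220.34835721 -502.1525028  -140.98737469]
```

>>> {"fn": "apply_moves", "kwargs": {
  "travel": [
    [0.017, -0.039, 0],
    [0.034, -0.078, 0],
    [0.052, -0.12, 0],
    [0.07, -0.162, 0],
    [0.088, -0.204, 0],
    [0.106, -0.246, 0],
    [0.124, -0.288, 0],
    [0.142, -0.33, 0]
  ],
  "angular": [
    [0, 0, 0.05],
    [0, 0, 0.11],
    [0, 0, 0.17],
    [0, 0, 0.23],
    [0, 0, 0.29],
    [0, 0, 0.35],
    [0, 0, 0.41],
    [0, 0, 0.457]
  ],
  "jaw": 1
}}

```text
time: 0.9
ee_pos: [371.5, 276.4, 180.7]
orientation: [0.475, -0.475, -0.524, 0.524]
ft_force: [1.5, -0.1, 0.1]
finger_gap: 94.1
```

>>> {"fn": "apply_moves", "kwargs": {
  "travel": [
    [0.018, -0.043, 0],
    [0.036, -0.086, 0],
    [0.054, -0.125, 0],
    [0.067, -0.15, 0],
    [0.076, -0.168, 0],
    [0.078, -0.172, 0],
    [0.078, -0.172, 0],
    [0.078, -0.172, 0]
  ],
  "angular": [
    [0, 0, 0],
    [0, 0, 0],
    [0, 0, 0],
    [0, 0, 0],
    [0, 0, 0],
    [0, 0, 0],
    [0, 0, 0],
    [0, 0, 0]
  ]
}}

```text
time: 1.7
ee_pos: [448.9, 106.9, 180.7]
orientation: [0.475, -0.475, -0.524, 0.524]
ft_force: [0.3, 0.5, -0.2]
finger_gap: 94.2
```

```bash
cat > look.py <<'E'
from cell import sensors,viewer
import cv2,pickle,sys
from scipy.spatial.transform import Rotation as R
import numpy as np
n=sys.argv[1]
im=viewer.get_image("wrist");cv2.imwrite(f"pics/{n}.png",im["image"][:,:,::-1]);pickle.dump(im,open(n+".pkl","wb"))
s=sensors.get_state();q=s["orientation"];M=R.from_quat(np.r_[q[1:],q[0]]).as_matrix()
print(s["time"],s["ee_pos"],"jaw",np.degrees(np.arctan2(M[1,0],M[0,0])),M[2].round(4),s["ft_force"],s["finger_gap"]);print(im["T"].round(3))
E
python3 look.py w1
```

```text
1.75 [448.92044009 107.09009812 180.7485935 ] jaw 95.59185923133234 [ 3.e-04 -1.e+00  4.e-04] [-0.11087062 -0.37321112 -0.55484052] 94.52304516638618
[[-9.70000e-02  9.56000e-01  2.77000e-01  3.69296e+02]
 [ 9.95000e-01  9.30000e-02  2.70000e-02  9.85510e+01]
 [-0.00000e+00  2.78000e-01 -9.61000e-01  3.84113e+02]
 [ 0.00000e+00  0.00000e+00  0.00000e+00  1.00000e+00]]
```

View pics/w1.png

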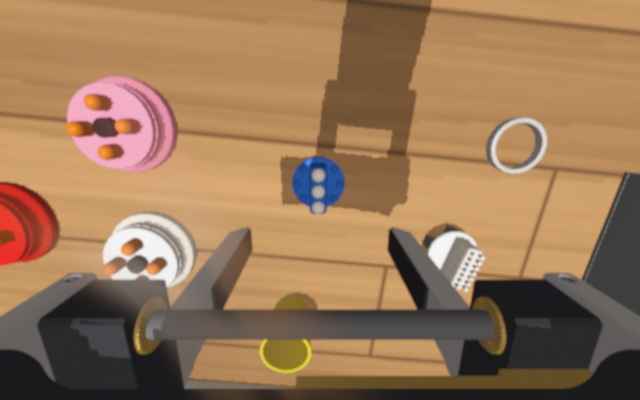

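The wrist view shows the bar at (318,188), centred between the fingers and upright in the frame. A quick refinement comes next.

Run:
```python
import pickle
from h import *
im=pickle.load(open("w1.pkl","rb"));P=pts(im)
W=np.zeros((400,640),bool);W[145:225,285:350]=1
Q=P[W&(P[...,2]>62)&(P[...,2]<90)];print(len(Q),cv2.minAreaRect(Q[:,:2].astype(np.float32)))
hsv=cv2.cvtColor(im["image"],cv2.COLOR_RGB2HSV)
m=W&(abs(P[...,2]-34)<4);print(cv2.minEnclosingCircle(P[m][:,:2].astype(np.float32)))
```

```text
800 ((451.5794372558594, 104.89881896972656), (56.37630081176758, 18.716827392578125), 5.18496561050415)
((451.3958740234375, 104.55868530273438), 33.84139633178711)
```

>>> {"fn": "apply_moves", "kwargs": {
  "travel": [
    [0.001, -0.0015, -0.02],
    [0.001, -0.0015, -0.05],
    [0.001, -0.0015, -0.08],
    [0.001, -0.0015, -0.105],
    [0.001, -0.0015, -0.125],
    [0.001, -0.0015, -0.137],
    [0.001, -0.0015, -0.141],
    [0.001, -0.0015, -0.141]
  ],
  "angular": [
    [0, 0, 0],
    [0, 0, 0],
    [0, 0, 0],
    [0, 0, 0],
    [0, 0, 0],
    [0, 0, 0],
    [0, 0, 0],
    [0, 0, 0]
  ]
}}

```text
time: 2.55
ee_pos: [450.4, 105.1, 40.0]
orientation: [0.475, -0.475, -0.524, 0.524]
ft_force: [-0.2, 0.1, -0.0]
finger_gap: 94.1
```

>>> {"fn": "apply_moves", "kwargs": {
  "travel": [
    [0, 0, 0],
    [0, 0, 0],
    [0, 0, 0],
    [0, 0, 0],
    [0, 0, 0],
    [0, 0, 0],
    [0, 0, 0],
    [0, 0, 0]
  ],
  "angular": [
    [0, 0, 0],
    [0, 0, 0],
    [0, 0, 0],
    [0, 0, 0],
    [0, 0, 0],
    [0, 0, 0],
    [0, 0, 0],
    [0, 0, 0]
  ],
  "jaw": 0
}}

```text
time: 3.35
ee_pos: [450.4, 104.6, 39.9]
orientation: [0.475, -0.475, -0.523, 0.523]
ft_force: [-0.4, 0.7, -0.6]
finger_gap: 33.7
```

>>> {"fn": "apply_moves", "kwargs": {
  "travel": [
    [0, 0, 0],
    [0, 0, 0],
    [0, 0, 0],
    [0, 0, 0],
    [0, 0, 0],
    [0, 0, 0]
  ],
  "angular": [
    [0, 0, 0],
    [0, 0, 0],
    [0, 0, 0],
    [0, 0, 0],
    [0, 0, 0],
    [0, 0, 0]
  ],
  "jaw": 0
}}

```text
time: 3.95
ee_pos: [450.4, 104.7, 39.9]
orientation: [0.475, -0.475, -0.523, 0.523]
ft_force: [0.2, 0.3, -0.4]
finger_gap: 19.4
```

>>> {"fn": "apply_moves", "kwargs": {
  "travel": [
    [0, 0, 0.01],
    [0, 0, 0.03],
    [0, 0, 0.06],
    [0, 0, 0.09],
    [0, 0, 0.115],
    [0, 0, 0.13],
    [0, 0, 0.13],
    [0, 0, 0.13]
  ],
  "angular": [
    [0, 0, 0],
    [0, 0, 0],
    [0, 0, 0],
    [0, 0, 0],
    [0, 0, 0],
    [0, 0, 0],
    [0, 0, 0],
    [0, 0, 0]
  ]
}}

```text
time: 4.75
ee_pos: [450.2, 104.6, 169.8]
orientation: [0.475, -0.475, -0.523, 0.523]
ft_force: [0.1, -0.2, -2.3]
finger_gap: 19.5
```

```bash
python3 look.py w2
```

```text
4.8 [449.69215358 104.62728814 168.97114668] jaw 95.509655700973 [ 1.0e-04 -1.0e+00  1.7e-03] [ 0.11620082  0.36777422 -1.90764287] 20.00177090327684
[[-9.6000e-02  9.5600e-01  2.7700e-01  3.7044e+02]
 [ 9.9500e-01  9.3000e-02  2.6000e-02  9.6407e+01]
 [-1.0000e-03  2.7900e-01 -9.6000e-01  3.7313e+02]
 [ 0.0000e+00  0.0000e+00  0.0000e+00  1.0000e+00]]
```

View pics/w2.png

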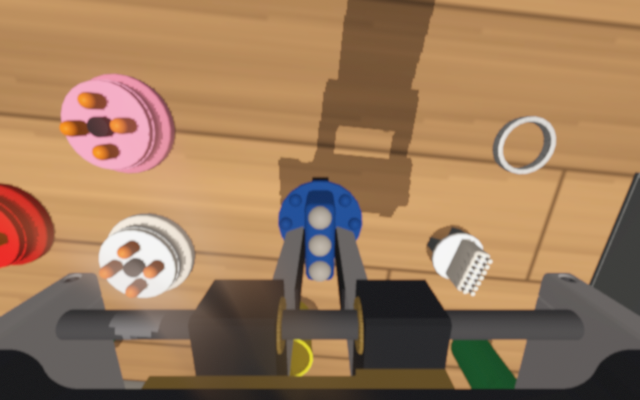

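Gripped: the gap is 20 mm and the head is lifted, at (320,235). Now I carry it over the drive and turn it −45.7°.

>>> {"fn": "apply_moves", "kwargs": {
  "travel": [
    [0.014, -0.025, 0],
    [0.032, -0.056, 0],
    [0.05, -0.088, 0],
    [0.068, -0.12, 0],
    [0.086, -0.152, 0],
    [0.104, -0.184, 0],
    [0.12, -0.212, 0],
    [0.13, -0.229, 0]
  ],
  "angular": [
    [0, 0, -0.08],
    [0, 0, -0.18],
    [0, 0, -0.28],
    [0, 0, -0.38],
    [0, 0, -0.48],
    [0, 0, -0.6],
    [0, 0, -0.7],
    [0, 0, -0.798]
  ]
}}

```text
time: 5.6
ee_pos: [580.2, -126.2, 167.8]
orientation: [0.643, -0.642, -0.295, 0.297]
ft_force: [0.3, -0.1, -1.7]
finger_gap: 19.3
```

>>> {"fn": "apply_moves", "kwargs": {
  "travel": [
    [0, 0, 0],
    [0, 0, 0],
    [0, 0, 0],
    [0, 0, 0]
  ],
  "angular": [
    [0, 0, 0],
    [0, 0, 0],
    [0, 0, 0],
    [0, 0, 0]
  ]
}}

```text
time: 6.0
ee_pos: [579.9, -123.3, 169.7]
orientation: [0.641, -0.641, -0.298, 0.298]
ft_force: [0.2, -0.3, -1.5]
finger_gap: 20.1
```

```bash
python3 look.py w3
python3 - <<'E'
from cell import viewer
import cv2,pickle
d={}
for n in("top","scene"):
    im=viewer.get_image(n);d[n]=im
    cv2.imwrite(f"pics/{n}1.png",im["image"][:,:,::-1])
pickle.dump(d,open("d1.pkl","wb"))
E
```

```text
6.05 [ 580.10545129 -123.39243221  169.88470805] jaw 49.88375174442936 [-1.e-04 -1.e+00  3.e-04] [-0.40701077 -0.68374001 -0.98564704] 19.619495167251184
[[ 6.44000e-01  7.35000e-01  2.12000e-01  5.19161e+02]
 [ 7.65000e-01 -6.18000e-01 -1.81000e-01 -7.10090e+01]
 [-2.00000e-03  2.79000e-01 -9.60000e-01  3.73064e+02]
 [ 0.00000e+00  0.00000e+00  0.00000e+00  1.00000e+00]]
```

View pics/w3.png

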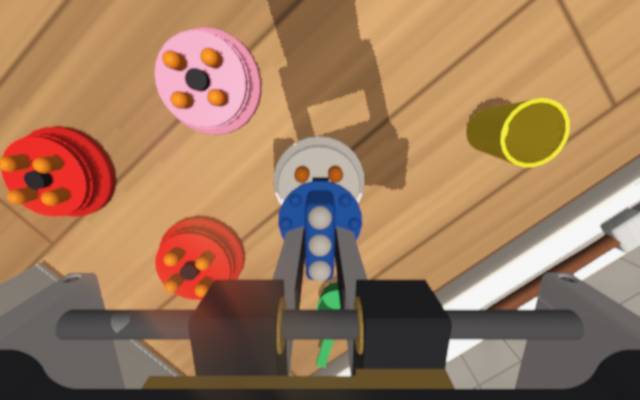

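View pics/scene1.png

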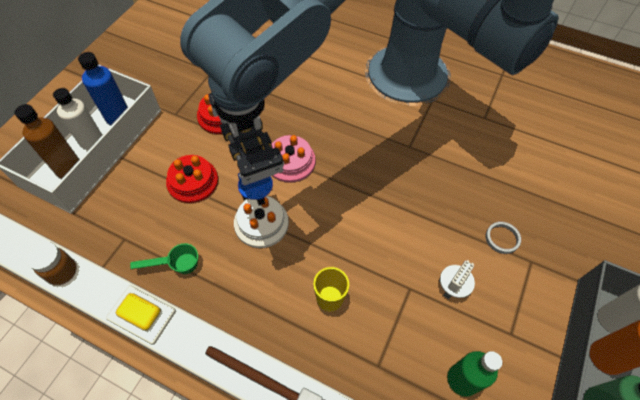

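The wrist view shows the head above the drive, with two pins at (302,173) and (335,173) straddling the bar axis at x≈319. I'll measure the head-to-drive offset.

Run:
```python
import pickle
from h import *
im=pickle.load(open("w3.pkl","rb"));P=pts(im)
hsv=cv2.cvtColor(im["image"],cv2.COLOR_RGB2HSV)
def fit(Q):
    A=np.c_[2*Q,np.ones(len(Q))];s=np.linalg.lstsq(A,(Q**2).sum(1),rcond=None)[0];return s[:2],np.sqrt(s[2]+s[:2]@s[:2])
W=np.zeros((400,640),bool);W[130:300,265:375]=1
blue=W&(hsv[...,0]>100)&(hsv[...,0]<130)&(hsv[...,1]>120)
z=P[blue][:,2];print("z",np.percentile(z,[5,30,50,90]))
fl=blue&(abs(P[...,2]-164)<5)
c,_=cv2.findContours(fl.astype(np.uint8),0,2);c=max(c,key=len)[:,0]
c=c[c[:,1]<225]; c=c[(abs(c[:,0]-320)>14)]
pz=np.array([ray(im,u,v,164) for u,v in c]);print("flange",fit(pz[:,:2]))
bar=W&(P[...,2]>190)&(P[...,2]<215)&((blue)|(hsv[...,1]<60))
print("bar",cv2.minAreaRect(P[bar][:,:2].astype(np.float32)))
# drive flat top edge: pixels z~40 contour upper half
ft=W&(abs(P[...,2]-40)<4)
c,_=cv2.findContours(ft.astype(np.uint8),0,2);c=max(c,key=len)[:,0]
c=c[c[:,1]<np.percentile(c[:,1],100)-0];c=c[c[:,1]<178]
pz=np.array([ray(im,u,v,40) for u,v in c]);r=np.linalg.norm(pz[:,:2]-[580,-125],axis=1);k=r>46;print("drive edge",fit(pz[k][:,:2]),k.sum())
org=W&(hsv[...,0]>4)&(hsv[...,0]<16)&(hsv[...,1]>150)&(P[...,2]>45)&(P[...,2]<70)
k,l,st,ce=cv2.connectedComponentsWithStats(org.astype(np.uint8))
for i in range(1,k):
    if st[i,4]>20: print("pin",ce[i],st[i],np.median(P[l==i],0),np.percentile(P[l==i][:,2],95), ray(im,*ce[i],54))
for n in("scene",):
    im=pickle.load(open("d1.pkl","rb"))[n]
    cv2.imwrite("pics/s1c.png",cv2.resize(im["image"][140:260,200:320],(600,600),interpolation=cv2.INTER_CUBIC)[:,:,::-1])
im=pickle.load(open("w3.pkl","rb"))
cv2.imwrite("pics/w3c.png",cv2.resize(im["image"][130:290,260:380],(450,600),interpolation=cv2.INTER_CUBIC)[:,:,::-1])
```

```text
z [162.62414624 163.67953754 165.8890801  203.08598639]
flange (array([ 574.78800803, -119.52589246]), np.float64(27.191373883315357))
bar ((578.2044067382812, -124.40909576416016), (40.90030288696289, 55.300254821777344), 28.059356689453125)
drive edge (array([ 581.60069902, -126.11280072]), np.float64(48.49506902479501)) 50
pin [301.54320988 173.86419753] [295 167  14  15 162] [ 553.5053461  -126.88940702   61.41597158] 63.734740156319575 [ 554.29101031 -128.19760584   54.        ]
pin [334.89440994 173.83850932] [329 167  13  15 161] [577.43950126 -98.2714458   61.31520062] 63.66070865471113 [578.9073996  -98.89750227  54.        ]
```

View pics/s1c.png

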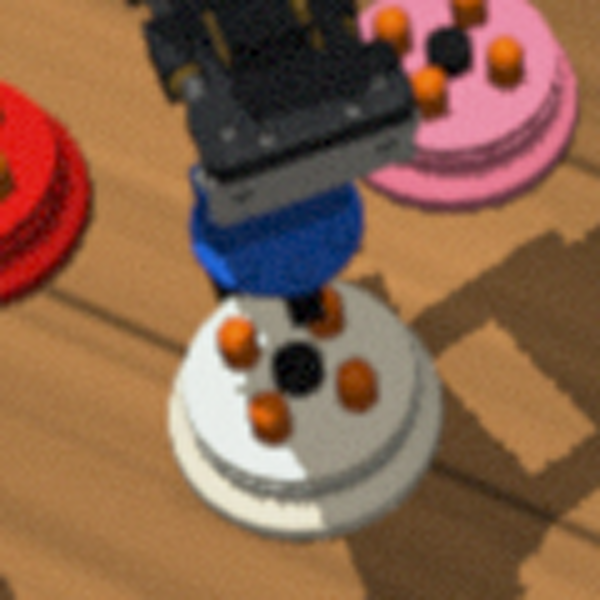

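View pics/w3c.png

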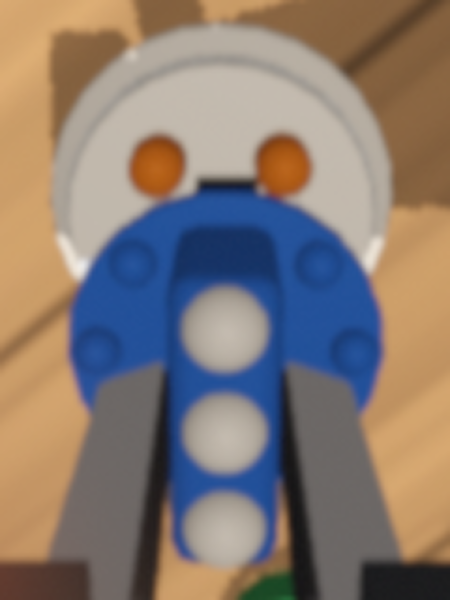

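Run:
```python
import pickle
from h import *
im=pickle.load(open("w3.pkl","rb"));P=pts(im);hsv=cv2.cvtColor(im["image"],cv2.COLOR_RGB2HSV)
W=np.zeros((400,640),bool);W[200:284,305:335]=1
m=W&(hsv[...,1]<70)&(hsv[...,2]>110)
m=cv2.erode(m.astype(np.uint8),np.ones((3,3)))
k,l,st,ce=cv2.connectedComponentsWithStats(m)
for i in range(1,k):
    if st[i,4]>20:
        Q=P[l==i];print(ce[i],st[i,4],np.median(Q,0),Q[:,2].max(),ray(im,*ce[i],208))
# bar side edges at bar top: direction
# flange rim front point on axis: row where blue begins near col 300..340
blue=(hsv[...,0]>100)&(hsv[...,0]<130)&(hsv[...,1]>120)
pz=[]
for u in list(range(288,309))+list(range(332,353)):
    v=np.where(blue[150:260,u])[0][0]+150-.5;pz.append(ray(im,u,v,164)[:2])
pz=np.array(pz)
from scipy.optimize import least_squares
r=least_squares(lambda c:np.linalg.norm(pz-c,axis=1)-34,[580,-125]);print("flange c",r.x,abs(r.fun).max())
```

```text
[319.54733728 217.37869822] 338 [ 565.03581944 -109.85797109  208.10108596] 373.0637983018524 [ 565.20892951 -110.09073068  208.        ]
[319.39333333 245.07666667] 300 [ 579.22288367 -122.24956302  208.29682313] 211.0717242084459 [ 579.53540905 -122.28145592  208.        ]
[319.41197183 270.90492958] 284 [ 593.54710695 -134.15092971  208.162207  ] 373.0637983018524 [ 593.75809114 -134.24376304  208.        ]
flange c [ 581.64741418 -123.76274386] 0.6697645795036777
```

>>> {"fn": "apply_moves", "kwargs": {
  "travel": [
    [0.0005, -0.0025, -0.01],
    [0.0005, -0.0025, -0.03],
    [0.0005, -0.0025, -0.045],
    [0.0005, -0.0025, -0.055],
    [0.0005, -0.0025, -0.06],
    [0.0005, -0.0025, -0.06],
    [0.0005, -0.0025, -0.06]
  ],
  "angular": [
    [0, 0, 0],
    [0, 0, 0],
    [0, 0, 0],
    [0, 0, 0],
    [0, 0, 0],
    [0, 0, 0],
    [0, 0, 0]
  ]
}}

```text
time: 6.85
ee_pos: [581.4, -127.0, 110.5]
orientation: [-0.641, 0.642, 0.298, -0.297]
ft_force: [-0.1, 0.4, -1.7]
finger_gap: 19.6
```

```bash
python3 look.py w4
python3 - <<'E'
from cell import viewer
import cv2,pickle,numpy as np
im=viewer.get_image("scene");pickle.dump(im,open("s4.pkl","wb"))
a=cv2.resize(im["image"][150:260,205:315],(400,400),interpolation=cv2.INTER_CUBIC)
w=pickle.load(open("w4.pkl","rb"))["image"][140:300,260:380]
a=np.hstack([a,cv2.resize(w,(300,400),interpolation=cv2.INTER_CUBIC)])
cv2.imwrite("pics/c4.png",a[:,:,::-1])
E
```

```text
6.9 [ 581.58718662 -127.10141679  110.80994377] jaw 49.79168995047416 [ 4.0e-04 -1.0e+00 -1.5e-03] [-0.50407717  1.04557473 -0.98121519] 19.558983211736955
[[ 6.45000e-01  7.33000e-01  2.14000e-01  5.20417e+02]
 [ 7.64000e-01 -6.19000e-01 -1.82000e-01 -7.45050e+01]
 [-1.00000e-03  2.81000e-01 -9.60000e-01  3.13810e+02]
 [ 0.00000e+00  0.00000e+00  0.00000e+00  1.00000e+00]]
```

View pics/c4.png

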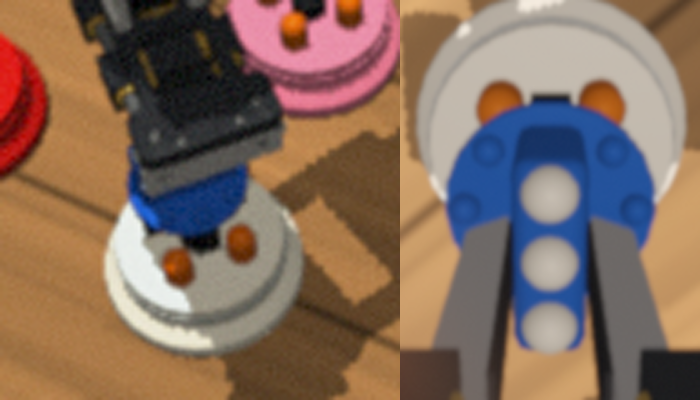

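The wrist crop shows the front tooth midway between its two pins (551 against a pin midpoint of 551.5). Next I check the along-bar direction from the scene view.

Run:
```python
import pickle
from h import *
im=pickle.load(open("s4.pkl","rb"));I=im["image"];hsv=cv2.cvtColor(I,cv2.COLOR_RGB2HSV);P=pts(im)
b=np.array([.764,-.645]);j=np.array([.645,.764])
W=np.zeros((400,640),bool);W[195:240,240:285]=1
org=(W&(hsv[...,0]<16)&(hsv[...,1]>150)&(P[...,2]>44)).astype(np.uint8)
k,l,st,ce=cv2.connectedComponentsWithStats(org)
for i in range(1,k):
    if st[i,4]>12:
        p=ray(im,*ce[i],54)[:2];print("pin",ce[i],st[i,4],p,"b",p@b,"j",p@j,np.median(P[l==i],0))
dk=(W&(I.max(-1)<50)).astype(np.uint8);k,l,st,ce=cv2.connectedComponentsWithStats(dk)
for i in range(1,k):
    if st[i,4]>8:
        q=np.median(P[l==i],0);print("dark",ce[i],st[i,4],q,"b",q[:2]@b,[ (ray(im,*ce[i],z)[:2]@b).round(1) for z in (52,75,80)])
print("C b",np.array([581,-125.7])@b, "tcp b",np.array([581.5,-127.1])@b)
w=pickle.load(open("w4.pkl","rb"));h=cv2.cvtColor(w["image"],cv2.COLOR_RGB2HSV);P=pts(w)
m=np.zeros((400,640),np.uint8);m[190:284,305:335]=1
m=cv2.erode((m&(h[...,1]<70)&(h[...,2]>110)).astype(np.uint8),np.ones((3,3)))
k,l,st,ce=cv2.connectedComponentsWithStats(m)
for i in range(1,k):
    if st[i,4]>60: q=ray(w,*ce[i],149)[:2];print("nub",ce[i],q,q@b,q@j,np.median(P[l==i],0))
```

```text
pin [270.89655172 216.48275862] 58 [579.86355669 -96.22988947] b 505.0840360170547 j 300.4923585064081 [581.65682834 -95.2470121   58.60728616]
pin [253.50877193 222.68421053] 57 [ 608.9116204  -121.46347316] b 543.5524181712543 j 299.94990166366904 [ 610.89612312 -119.81933944   58.65154651]
dark [246.88888889 195.22222222] 9 [659.7207636  -78.349059   267.78738378] b 554.5618064437177 [np.float64(533.8), np.float64(536.0), np.float64(536.4)]
dark [260.23684211 215.94736842] 38 [ 600.42367147 -104.9228981    81.73016277] b 526.39895427896 [np.float64(525.0), np.float64(527.4), np.float64(527.9)]
C b 524.9605 tcp b 526.2455
nub [319.52522255 217.33234421] [ 566.58605881 -113.74945963] 506.24015039559174 278.5434207722284 [ 566.50426534 -113.62850234  149.0131311 ]
nub [319.3820598  245.04651163] [ 580.90175649 -125.96499142] 525.056361426799 278.4443794933828 [ 580.80617868 -125.8430434   148.93878963]
nub [319.33571429 270.85      ] [ 595.06548125 -137.97572452] 543.6243699924997 278.40378186853434 [ 594.96276804 -137.84894518  148.95479902]
```

>>> {"fn": "apply_moves", "kwargs": {
  "travel": [
    [-0.0008, 0.0006, 0],
    [-0.0008, 0.0006, -0.004],
    [-0.0008, 0.0006, -0.007],
    [-0.0008, 0.0006, -0.01],
    [-0.0008, 0.0006, -0.013],
    [-0.0008, 0.0006, -0.016],
    [-0.0008, 0.0006, -0.016]
  ],
  "angular": [
    [0, 0, 0],
    [0, 0, 0],
    [0, 0, 0],
    [0, 0, 0],
    [0, 0, 0],
    [0, 0, 0],
    [0, 0, 0]
  ]
}}

```text
time: 7.65
ee_pos: [579.8, -126.1, 93.3]
orientation: [0.642, -0.641, -0.297, 0.298]
ft_force: [-0.5, -0.1, -2.1]
finger_gap: 20.0
```

No contact force with the foot at about 53 mm, below the 64 mm pin tips, so the teeth are in the gaps. Pushing down now.

>>> {"fn": "apply_moves", "kwargs": {
  "travel": [
    [0, 0, -0.003],
    [0, 0, -0.005],
    [0, 0, -0.007],
    [0, 0, -0.009],
    [0, 0, -0.011],
    [0, 0, -0.011]
  ],
  "angular": [
    [0, 0, 0],
    [0, 0, 0],
    [0, 0, 0],
    [0, 0, 0],
    [0, 0, 0],
    [0, 0, 0]
  ]
}}

```text
time: 8.25
ee_pos: [580.8, -126.5, 84.3]
orientation: [-0.641, 0.642, 0.298, -0.297]
ft_force: [-0.9, 0.9, 4.3]
finger_gap: 19.4
```

>>> {"fn": "apply_moves", "kwargs": {
  "travel": [
    [0, 0, -0.001],
    [0, 0, -0.002],
    [0, 0, -0.002]
  ],
  "angular": [
    [0, 0, 0],
    [0, 0, 0],
    [0, 0, 0]
  ]
}}

```text
time: 8.55
ee_pos: [580.9, -126.6, 82.3]
orientation: [-0.641, 0.642, 0.298, -0.297]
ft_force: [-2.4, 1.6, 5.9]
finger_gap: 19.9
```

The net push is about 8 N, as expected for the plunger. Continuing to home at roughly z 80.

>>> {"fn": "apply_moves", "kwargs": {
  "travel": [
    [0, 0, -0.001],
    [0, 0, -0.002],
    [0, 0, -0.0025],
    [0, 0, -0.0025]
  ],
  "angular": [
    [0, 0, 0],
    [0, 0, 0],
    [0, 0, 0],
    [0, 0, 0]
  ]
}}

```text
time: 8.95
ee_pos: [580.9, -126.6, 80.0]
orientation: [-0.641, 0.642, 0.298, -0.297]
ft_force: [-2.0, 1.6, 5.0]
finger_gap: 19.7
```

>>> {"fn": "apply_moves", "kwargs": {
  "travel": [
    [0, 0, -0.001],
    [0, 0, -0.002],
    [0, 0, -0.002]
  ],
  "angular": [
    [0, 0, 0],
    [0, 0, 0],
    [0, 0, 0]
  ]
}}

```text
time: 9.25
ee_pos: [581.2, -126.6, 79.9]
orientation: [-0.641, 0.642, 0.298, -0.297]
ft_force: [-5.5, 3.0, 15.4]
finger_gap: 19.7
```

>>> {"fn": "apply_moves", "kwargs": {
  "travel": [
    [0, 0, -0.001],
    [0, 0, -0.0015],
    [0, 0, -0.0015]
  ],
  "angular": [
    [0, 0, 0],
    [0, 0, 0],
    [0, 0, 0]
  ]
}}

```text
time: 9.55
ee_pos: [581.6, -126.6, 79.9]
orientation: [-0.641, 0.642, 0.298, -0.297]
ft_force: [-9.6, 4.2, 22.8]
finger_gap: 19.8
```

Hard stop at z 79.9, the expected home height, with force rising to 23 N. I'll relax the command, open and retreat.

>>> {"fn": "apply_moves", "kwargs": {
  "travel": [
    [0, 0, 0.0015],
    [0, 0, 0.003],
    [0, 0, 0.003],
    [0, 0, 0.003],
    [0, 0, 0.003],
    [0, 0, 0.003]
  ],
  "angular": [
    [0, 0, 0],
    [0, 0, 0],
    [0, 0, 0],
    [0, 0, 0],
    [0, 0, 0],
    [0, 0, 0]
  ]
}}

```text
time: 10.15
ee_pos: [581.1, -126.4, 79.9]
orientation: [-0.641, 0.642, 0.298, -0.297]
ft_force: [-2.1, 2.0, 7.8]
finger_gap: 19.7
```

>>> {"fn": "apply_moves", "kwargs": {
  "travel": [
    [0, 0, 0],
    [0, 0, 0],
    [0, 0, 0],
    [0, 0, 0],
    [0, 0, 0],
    [0, 0, 0],
    [0, 0, 0],
    [0, 0, 0]
  ],
  "angular": [
    [0, 0, 0],
    [0, 0, 0],
    [0, 0, 0],
    [0, 0, 0],
    [0, 0, 0],
    [0, 0, 0],
    [0, 0, 0],
    [0, 0, 0]
  ],
  "jaw": 1
}}

```text
time: 10.95
ee_pos: [580.1, -126.3, 77.9]
orientation: [0.641, -0.641, -0.298, 0.298]
ft_force: [0.1, -0.4, -0.0]
finger_gap: 80.0
```

>>> {"fn": "apply_moves", "kwargs": {
  "travel": [
    [0, 0, 0],
    [0, 0, 0.005],
    [0, 0, 0.02],
    [0, 0, 0.05],
    [0, 0, 0.08],
    [0, 0, 0.11],
    [0, 0, 0.12],
    [0, 0, 0.12]
  ],
  "angular": [
    [0, 0, 0],
    [0, 0, 0],
    [0, 0, 0],
    [0, 0, 0],
    [0, 0, 0],
    [0, 0, 0],
    [0, 0, 0],
    [0, 0, 0]
  ]
}}

```text
time: 11.75
ee_pos: [581.4, -126.7, 200.5]
orientation: [-0.64, 0.643, 0.299, -0.297]
ft_force: [-0.5, 1.0, -0.1]
finger_gap: 93.4
```

```bash
python3 look.py w5
python3 - <<'E'
from cell import viewer
import pickle
from h import *
im=viewer.get_image("scene");pickle.dump(im,open("s5.pkl","wb"))
a=cv2.resize(im["image"][150:260,205:315],(400,400),interpolation=cv2.INTER_CUBIC)
w=pickle.load(open("w5.pkl","rb"));a=np.hstack([a,cv2.resize(w["image"][100:300,220:420],(400,400),interpolation=cv2.INTER_CUBIC)])
cv2.imwrite("pics/c5.png",a[:,:,::-1])
P=pts(w);h=cv2.cvtColor(w["image"],cv2.COLOR_RGB2HSV)
W=np.zeros((400,640),bool);W[120:290,260:380]=1
m=W&(h[...,0]>100)&(h[...,0]<130)&(h[...,1]>120)
z=P[m][:,2];print("flange z (expect 74)",np.median(z[z<90]))
m=cv2.erode((W&(h[...,1]<60)&(h[...,2]>110)&(P[...,2]>105)).astype(np.uint8),np.ones((3,3)))
k,l,st,ce=cv2.connectedComponentsWithStats(m)
for i in range(1,k):
    if st[i,4]>20: print("nub",ce[i],np.median(P[l==i],0))
E
```

```text
11.8 [ 580.30182751 -126.29245231  198.3414943 ] jaw 49.79239828684263 [ 3.e-04 -1.e+00 -1.e-03] [-0.01428889  0.26056055 -0.52409001] 94.0516372843326
[[ 6.45000e-01  7.32000e-01  2.17000e-01  5.19684e+02]
 [ 7.64000e-01 -6.19000e-01 -1.83000e-01 -7.39070e+01]
 [-0.00000e+00  2.84000e-01 -9.59000e-01  4.03548e+02]
 [ 0.00000e+00  0.00000e+00  0.00000e+00  1.00000e+00]]
flange z (expect 74) 74.12158447402362
nub [319.39814815 175.88888889] [ 565.53548143 -113.04688935  118.69668263]
nub [319.3877551 193.5      ] [ 580.14807362 -125.12872359  118.74925998]
nub [319.18556701 210.58762887] [ 594.39651666 -137.57829798  118.74195436]
```

View pics/c5.png

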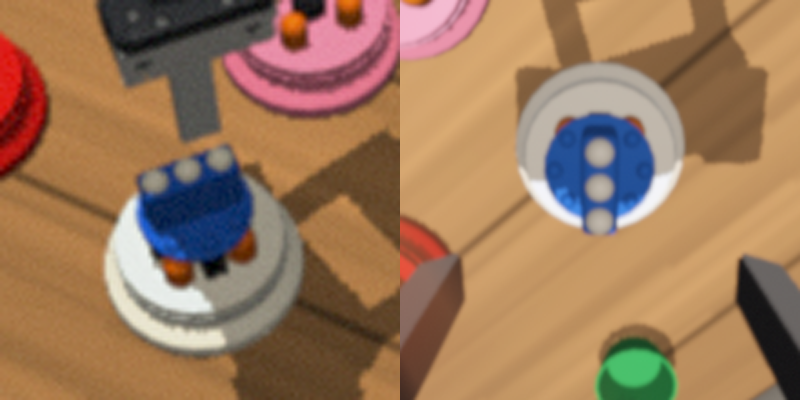

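The left crop shows the head seated with its tooth (212,262) between the pins (178,270) and (243,248). The right crop shows it centred and upright on the drive. Flange height is 74.1 mm against 74 expected, so it's home.

```bash
python3 -c "
from cell import order
print(order.sign_off())"
```

```text
the job is handed in; nothing more can be done
None
```

The blue massager head is seated in the white drive and released, and I handed the job in at about 12 s. `sign_off` gives no verdict, so success rests on my own checks.

**What I did:** I gripped the head by its bar, lifted it, turned it −45.7° to line up with the gaps, and pushed it straight down. The plunger resisted at about 8 N. The head then came to a hard stop at TCP z 79.9 mm, with force rising to about 23 N. I eased off, opened the gripper and retreated upward.

**Last checks:**
- **Height:** the flange is at 74.1 mm (74 expected), so the foot is on the flat top and the plunger is in. I did not see the plunger directly.
- **Position:** the head centre measures (580.1, −125.1) mm, against the drive axis at about (581, −125.7) mm.
- **Angle:** the bar lies along a gap, at about −40°, and the head is upright.
- **Clearance:** the gripper is open and about 120 mm above the released position. The measured force is about zero.

**Disagreements and gaps:**
- Before insertion, the scene and wrist cameras differed by 2–3 mm along the bar. I split the difference, and the head went in without jamming.
- I did not re-measure the brush head at the end. The arm never came near it.

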